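# Expose a test strip: shut the glass cover, draw the mask slide to the index and hold it

### The arm

A 6-joint arm with a two-finger parallel gripper is mounted at the origin on the work surface. World frame = base frame: x ahead of the robot, y to its left, z up, the work surface at z = 0. Lengths are in mm, angles in rad, forces in N, time in s.
With the tool pointing down it reaches from about 400 to 925 mm from the base axis. Payload 12.5 kg.
Tool frame: the origin (TCP) lies at the very end of the fingers, on their centre line; the grasp point (between the pads) lies grip_depth behind it (grip_depth is the distance from the TCP to the grasp point, in mm); z points along the fingers, y is the line along which they close (so a half turn about z gives the same grasp; the last joint's range is limited). The gripper opens to 95 mm and grips with 3 to 60 N. Pads are 20 mm wide; open, the fingers measure 119 mm over their backs; the gripper's body (75 mm by 180 mm) begins 59 mm behind the grasp point.
Start: joints at [-1.312, 0.491, 1.559, -0, 1.092, -0.106], TCP at [223, -583.882, 214.661] pointing down, gripper open.
Joint ranges: [-3.1, 3.1], [-0.84, 2.19], [0.05, 2.79], [-1.13, 4.28], [0.06, 2.93], [-2.69, 2.69]. Speed limits (rad/s): [2.22, 2.22, 2.79, 3.14, 3.14, 3.14].

### API

Orientations are given as [roll, pitch, yaw] about the fixed x, y, z axes, in that order (R = Rz(yaw) Ry(pitch) Rx(roll)).
In Python, from cell import state, read_camera, job_done, grip_depth gives the robot as it stands.
- The arm moves only by the tool drive_tool, never from a script. Its argument "targets" is a list of rows, each an object with "jaw": the opening, from 0 (shut) to 1 (fully open); "travel": the shift along the tool's x, y, z in m, a list of three; "twist": the turn about the tool's z in rad. In form: [{"jaw": jaw, "travel": [tx, ty, tz], "twist": twist}, ...]. A call has 1 to 8 rows; each row is the pose to reach, as a shift and turn from the pose commanded when the call began, along the tool's axes at that moment; what a row does not reach only later rows make up. A row lasts 1/12 s, in which the tool goes at most 41.7 mm and 7.16 degrees, less where a joint would pass 70% of its speed; a pose out of reach is approached as far as the arm can. A call with a gripper value outside its range is refused whole. The fingers move at their own pace and stop on an object; the grip force is fixed at half the most. Time passes only in rows, so rows that repeat a pose let the fingers close. It gives the time, the measured TCP pose, the force, the opening and the grip force at its end, in the units of the state.
- state(): the state, without advancing time (a new reading comes with each control period).
- read_camera(name): name is "scene" or "top"; returns a dict with "frame" (400x640x3 uint8, red, green, blue), "fx", "fy", "cx", "cy" (pixels), "R" (3x3) and "t" (3): a world point X has camera coordinates R X + t. Camera axes: x right, y down, z forward; pixel columns grow to the right and rows downward; lengths in mm; the calibration is good to about 2 mm. A picture is of the moment at which its call begins. There is no depth.
- job_done(): hands the job in; it is judged then, once.
The state is a dict: "t": time; "joints": joint angles; "qvel": joint speeds; "tau": joint torques, N m; "eef_pos": TCP position; "tcp_rot": TCP orientation; "ft_force": force on the tool from outside, world axes, zero at the start; "moment": the same for the moment, N m; "opening": opening from 0.0 (shut) to 1.0 (fully open); "grip_force": force on a finger pad.
Only numpy, scipy, OpenCV 4.12 (cv2) and the standard library are available. Lean on these libraries where they do the work, as an engineer would, in place of code of your own. Each camera call takes 0.05 s, during which the arm holds its last target. There are 200 camera calls.

### The job

On the darkroom test-strip printer, first fold the hinged glass cover down until it is fully shut, with the mask slide still home. Then take the spring-return slide's upright wooden handle and pull the slide out until its pointer lines up with the index clip on the side rail, not past it, and finish still holding it there, with the cover shut. The index clip, the printer and everything else on the bench stay where they are.

Things in the scene. Friction and masses are not known exactly. Their poses are not given: they have to be found in the camera images.
- printer: test-strip printer, fixed: a black block 320 (x) x 130 (y) x 40 mm high, a 15 mm wide rail along each long side (tops at z = 46 mm). Origin: centre of its underside. Its +x half is the bed under the cover; on its -x half the handle travels. The slide is pulled along its -x (to the robot's left). Its +y side, the one farther from the robot, has the cover's hinge and the index clip
- cover (a joint): angle of the glass cover in rad: 0 fully shut (lying flat on the rails), about 1.0 to 1.35 standing open at the start, stop at 1.5. It is stiff: it stays where it is left and closes when its upper (outer) face is pushed over and down with some 2 to 5 N near its free edge
- hinge (a point): middle of the cover's hinge axis, which runs along the printer's x at printer (80, 65) mm, z = 51.5 mm. The cover is a 150 (along the hinge) x 130 x 10 mm aluminium frame with a glass pane, its mid-plane passing through the hinge axis; from the hinge it reaches towards the printer's -y when shut, and opens upward
- edge (a point): point on the cover's upper (outer) face in the middle of the frame bar along its free edge, 122.5 mm from the hinge axis along the cover and 5 mm out from its mid-plane; beyond it sticks a small black lift tab (40 x 10 mm)
- slide: dark steel mask slide, a plate with an upright wooden handle block: 16 mm along the pull (printer's x) x 40 mm across x 42 mm tall, from 43.5 to 85.5 mm above the bench. Origin under the handle, z = 40.5 mm; axes as the printer's; at home it is at printer x = -55 mm, y = 0. A spring always pulls it home: 3.5 N at home, 0.7 N more per 10 mm; it springs back if let go; stop at 100 mm
- grip (a point): centre of the handle block for grasping, 67.5 mm above the bench (18 mm below its top); take it from above with the fingers closing along the printer's x. Below it is the slide's plate, top at 43.5 mm
- pointer (a point): tip of the slide's pointer, a thin (3 mm) low metal bar from the handle's foot towards the printer's +y rail, at the same printer x as the handle's centre, y = 48 mm, z = 46.5 mm; axes as the printer's
- mark (a point): the index clip: a small metal clip with a thin (3 mm) upright rib, 13 mm tall, on the printer's +y rail. This point is the rib's end beside the pointer's track (y = 50 mm, z = 53 mm); axes as the printer's. It is set 45 to 85 mm along the pull from the pointer's home; lined up means that both have the same printer x
- can_a: film can, black, 33 mm across, 52 mm tall, standing near the printer; origin centre of underside. Leave alone
- can_b: film can, black, 33 mm across, 52 mm tall, standing near the printer; origin centre of underside. Leave alone
- loupe: black loupe, 48 mm across, 55 mm tall, standing near the printer; origin centre of underside. Leave alone
- tongs: steel print tongs, 200 mm long, lying flat, 8 mm high; origin centre of underside. Leave alone
- beaker: steel beaker, 80 mm across, 100 mm tall; origin centre of underside. Leave alone
- bottle: amber bottle, 66 mm across, 170 mm tall; origin centre of underside. Leave alone
- negbox: cardboard box 100 x 75 x 30 mm; origin centre of underside. Leave alone

How it is judged (in metres and radians):
On the way:
1. the cover is fully shut while the slide is still home (value of joint cover below 0.06 rad and x of slide in the frame of printer above -0.063 m), for 0.2 s.
At the end, for the whole second after the job is handed in: The cover is shut (within 0.06 rad), the slide's pointer is within 5 mm of the index clip along the pull and still (under 10 mm/s), and the robot itself holds the slide there with more than 1.5 N, nothing else touching it (value of joint cover below 0.06 rad and x of pointer in the frame of mark between -0.005 and 0.005 m and linear speed of slide below 0.01 m/s and contact force between any of the fingers, the arm and slide above 1.5 N and not (contact force between any of can_a, can_b, loupe, tongs, beaker, bottle, negbox and slide above 0.3 N)); the arm keeps its last pose, push and grip.
It fails at once if the pointer is pulled more than 12 mm past the index clip (x of pointer in the frame of mark below -0.012 m).
It fails at once if the index clip is shifted by more than 5 mm (distance of mark from where it was at the start of the episode above 0.005 m).
It fails at once if another thing on the bench is shifted by more than 30 mm or knocked over (distance of any of can_a, can_b, loupe, tongs, beaker, bottle, negbox from where it was at the start of the episode above 0.03 m or angle between any of can_a, can_b, loupe, tongs, beaker, bottle, negbox's own z axis and vertical above 0.5 rad).
It also fails if it takes over 48 s, if anything falls off the work surface, if the arm or the gripper's body presses on something with over 40 N, if the wrist force passes 120 N, or if a joint passes its speed limit or range.

## Working session

There is one attempt and no reset: what is moved stays moved. The work goes in short steps, Python scripts to look and compute and a tool call to move; the robot and the scene stay as the last step left them, time stands still between calls to the robot, and variables do not carry over. Pictures are saved under pics/ and viewed, at most 10 in all, crops included, and the job is handed in when it is done.

Besides the shell and the picture viewer there is one more tool, called after ">>>" as name([rows], argument=value, ...), one row to a line, values as JSON. drive_tool: Moves the arm, as the interface text tells. Its arguments: {"type":"object","properties":{"targets":{"type":"array"}},"required":["targets"]}

```bash
mkdir -p pics
python3 - <<'E'
from cell import state, read_camera, grip_depth
import cv2,numpy as np
print(grip_depth,state())
for n in("scene","top"):
    c=read_camera(n); cv2.imwrite(f"pics/{n}0.png",c["frame"][:,:,::-1]); print(n,c["fx"],c["fy"],c["cx"],c["cy"],np.array(c["R"]).round(4).tolist(),c["t"])
E
```

```text
18.8 {'t': 0.0, 'joints': array([-1.31160735e+00,  4.91587860e-01,  1.55948832e+00,  3.39524071e-05,
        1.09168943e+00, -1.05630700e-01]), 'qvel': array([-0.00222387, -0.00034639, -0.00013752, -0.00100978,  0.0007977 ,
       -0.00036356]), 'tau': array([ 2.86324808e-03, -6.12637067e+01, -2.58175421e+01,  6.94180978e-02,
        4.82706015e-02, -1.03882101e-04]), 'eef_pos': array([ 222.93223245, -583.61146091,  214.03078192]), 'tcp_rot': array([-3.14042941e+00, -1.53613292e-04,  3.64803920e-01]), 'ft_force': array([-0.97519308,  0.25832653, -0.51185287]), 'moment': array([0.02719426, 0.06181238, 0.01296061]), 'grip_force': 0.0, 'opening': 0.9991164446203684}
scene 472.59827684508696 472.59827684508696 314.84448144201383 201.42518653629725 [[-0.5335, 0.8456, 0.0174], [0.571, 0.3753, -0.7302], [-0.624, -0.3797, -0.683]] [ 307.08285593 -241.5259451  1639.44407034]
top 458.5069941776182 458.5069941776182 325.04222467970783 200.9526721776804 [[-0.0086, -1.0, -0.003], [-0.9984, 0.0088, -0.0561], [0.0562, 0.0025, -0.9984]] [ -17.17974353  567.4966393  1225.74195015]
```

View pics/scene0.png

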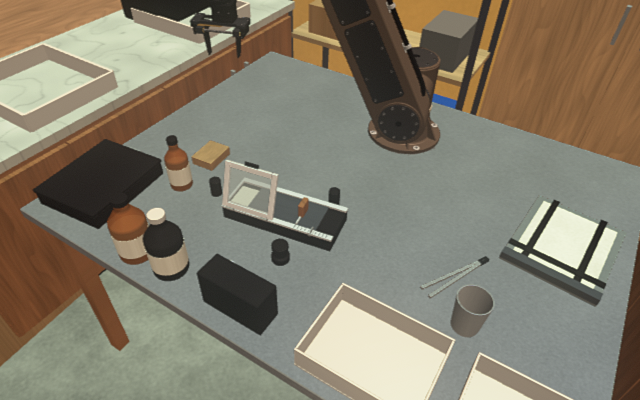

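View pics/top0.png

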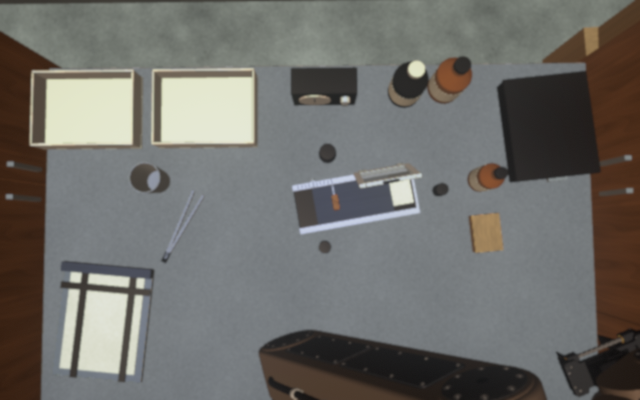

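The scene view shows the printer around (285,215) with its cover open and the handle at (302,207). The top view shows the printer from (293,185) to (420,215), the handle at (336,200) and the cover edge at (390,178). I'll zoom in on both.

Run:
```python
import cv2,numpy as np
a=cv2.imread("pics/top0.png")[140:260,280:440]; b=cv2.imread("pics/scene0.png")[150:260,210:360]
a=cv2.resize(a,(800,600),interpolation=cv2.INTER_CUBIC);b=cv2.resize(b,(750,550),interpolation=cv2.INTER_CUBIC)
cv2.imwrite("pics/a.png",a);cv2.imwrite("pics/b.png",b)
```

```text
(no output)
```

View pics/a.png

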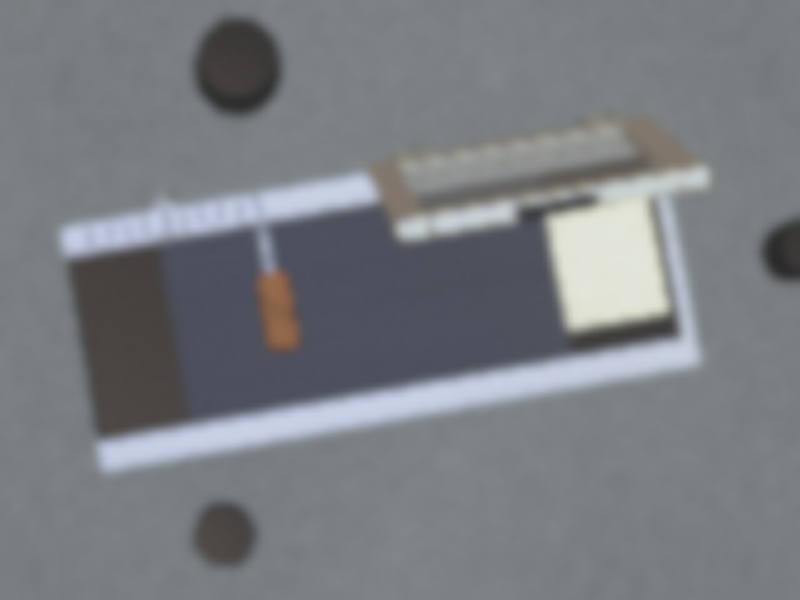

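View pics/b.png

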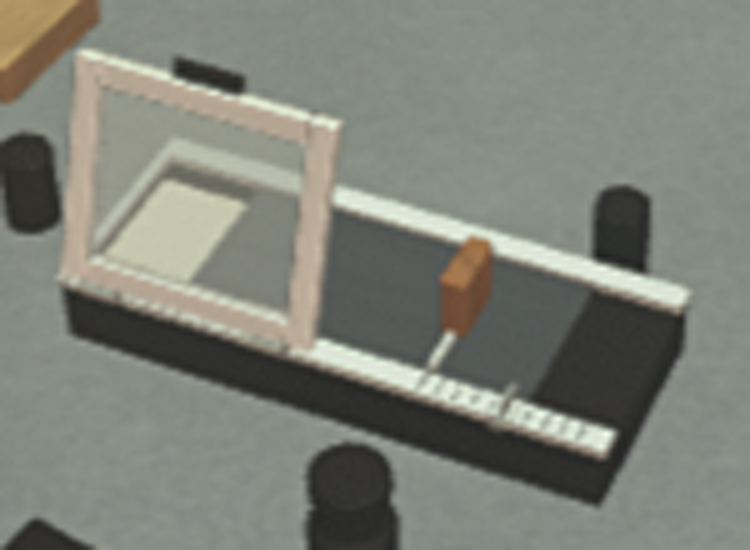

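In the top crop, the rail's outer corners are at about (60,228), (103,472) and (700,362). The handle top is at (278,312), the pointer runs (262,228)–(270,270), and the clip is near (165,203). In the scene crop, the rib runs from (514,385) to (497,428) and the pointer tip is at (432,366).

```bash
cat > h.py <<'E'
import numpy as np
from cell import read_camera
def ray(c,p,z):
    R=np.array(c["R"]);t=np.array(c["t"]);C=-R.T@t
    d=R.T@np.array([(p[0]-c["cx"])/c["fx"],(p[1]-c["cy"])/c["fy"],1]);return C+d*(z-C[2])/d[2]
def px(c,X):
    q=np.array(c["R"])@X+c["t"];return q[:2]/q[2]*[c["fx"],c["fy"]]+[c["cx"],c["cy"]]
E
python3 - <<'E'
from h import *
T=read_camera("top");S=read_camera("scene")
t=lambda x,y:(280+x/5-.4,140+y/5-.4); s=lambda x,y:(210+x/5-.4,150+y/5-.4)
FL,NL,NR=[ray(T,t(*p),46) for p in((60,228),(103,472),(700,362))]
print(FL,NL,NR,np.linalg.norm(FL-NL),np.linalg.norm(NR-NL))
ex=(NR-NL)[:2];ex/=np.linalg.norm(ex);ey=np.array([-ex[1],ex[0]])
O=(FL+NR)[:2]/2
sNL,sNR,sFL=[ray(S,s(*p),46) for p in((690,298),(172,142),(610,455))]
print("scene",sNL,sNR,sFL)
print("O",O,"yaw",np.arctan2(ex[1],ex[0]), np.arctan2(*(sNR-sNL)[1::-1]))
P=lambda X:np.array([(X[:2]-O)@ex,(X[:2]-O)@ey]).round(1)
for n,c,p,z in(("handle top",T,t(276,310),85.5),("pointer tip T",T,t(262,228),46.5),("pointer tip S",S,s(432,366),46.5),("rib top T",T,t(165,203),59),("rib top S",S,s(514,386),59),("rib bot S",S,s(497,428),46),("handle top S",S,s(472,250),85.5)):
    X=ray(c,p,z);print(n,X.round(1),P(X))
np.savez("pr.npz",O=O,ex=ex,ey=ey)
# cover angle: free-edge top corners, seen in scene
from scipy.optimize import least_squares
for pS,xp in((s(78,52),155),(s(340,125),5)):
    # (x, angle) from one view: point at r=130,+5 off
    f=lambda a:px(S,np.r_[O+ex*a[1]+ey*(65-130*np.cos(a[0])+5*np.sin(a[0])),51.5+130*np.sin(a[0])+5*np.cos(a[0])])-pS
    print("cover",least_squares(f,[1.1,xp]).x,xp)
E
```

```text
[608.18840038  66.00768018  46.        ] [479.08959089  43.9490018   46.        ] [ 534.26752785 -271.28797675   46.        ] 130.96979767612075 320.0296195211662
scene [486.98027234  48.54705399  46.        ] [ 538.59517457 -267.7805189    46.        ] [609.58917289  70.86767287  46.        ]
O [ 571.22796412 -102.64014828] yaw -1.3975153695986164 -1.409052553350069
handle top [561.5 -47.2  85.5] [-56.3   0. ]
pointer tip T [607.2 -41.   46.5] [-54.6  46.1]
pointer tip S [607.1 -39.7  46.5] [-55.8  46.2]
rib top T [619.7   9.9  59. ] [-102.5   67.1]
rib top S [606.   10.5  59. ] [-105.5   53.8]
rib bot S [625.3  12.7  46. ] [-104.3   73.2]
handle top S [555.6 -48.3  85.5] [-56.2  -6. ]
cover [  1.22457398 152.76577643] 155
cover [1.21354488 3.12861184] 5
```

Both views agree: printer origin is about (571, −103), yaw −1.40, cover about 1.22 rad, and the clip is about 49 mm from home. Next I move beyond the cover, above printer (80, 70), with the jaw closed.

>>> drive_tool([
  {"jaw": 0,"travel": [0,0,-0.03],"twist": 0},
  {"jaw": 0,"travel": [0.55,-0.233,-0.03],"twist": 0.19},
  {"jaw": 0,"travel": [0.55,-0.233,-0.03],"twist": 0.19},
  {"jaw": 0,"travel": [0.55,-0.233,-0.03],"twist": 0.19},
  {"jaw": 0,"travel": [0.55,-0.233,-0.03],"twist": 0.19},
  {"jaw": 0,"travel": [0.55,-0.233,-0.03],"twist": 0.19},
  {"jaw": 0,"travel": [0.55,-0.233,-0.03],"twist": 0.19},
  {"jaw": 0,"travel": [0.55,-0.233,-0.03],"twist": 0.19},
])

```text
t: 0.87
eef_pos: [434.1, -380.5, 244.7]
tcp_rot: [3.142, 0.0, 0.175]
ft_force: [-0.2, -0.2, -0.0]
opening: 0.495
grip_force: 0.0
```

>>> drive_tool([
  {"jaw": 0,"travel": [0.24,-0.16,0],"twist": 0},
  {"jaw": 0,"travel": [0.24,-0.16,0],"twist": 0},
  {"jaw": 0,"travel": [0.24,-0.16,0],"twist": 0},
  {"jaw": 0,"travel": [0.24,-0.16,0],"twist": 0},
  {"jaw": 0,"travel": [0.24,-0.16,0],"twist": 0},
  {"jaw": 0,"travel": [0.24,-0.16,0],"twist": 0},
  {"jaw": 0,"travel": [0.24,-0.16,0],"twist": 0},
  {"jaw": 0,"travel": [0.24,-0.16,0],"twist": 0},
])

```text
t: 1.53
eef_pos: [645.0, -177.9, 243.9]
tcp_rot: [-3.141, -0.001, 0.179]
ft_force: [0.5, 0.1, -0.1]
opening: 0.008
grip_force: 0.0
```

Run:
```python
from h import *
from cell import state
d=np.load("pr.npz");s=state();v=s["eef_pos"][:2]-d["O"]
print(v@d["ex"],v@d["ey"],s["eef_pos"],s["tcp_rot"],s["ft_force"],s["opening"])
```

```text
86.8574145289219 59.727054318411334 [ 645.03609825 -177.89897376  243.9138193 ] [-3.14073503e+00 -8.15944189e-04  1.79271497e-01] [ 0.51211506  0.0832688  -0.06671442] 0.008483694506274606
```

>>> drive_tool([
  {"jaw": 0,"travel": [0.01,-0.005,0.03],"twist": 0},
  {"jaw": 0,"travel": [0.01,-0.005,0.06],"twist": 0},
  {"jaw": 0,"travel": [0.01,-0.005,0.083],"twist": 0},
  {"jaw": 0,"travel": [0.01,-0.005,0.083],"twist": 0},
  {"jaw": 0,"travel": [0.01,-0.005,0.083],"twist": 0},
])

```text
t: 1.95
eef_pos: [650.1, -176.3, 161.1]
tcp_rot: [-3.141, 0.002, 0.175]
ft_force: [0.0, -1.2, 1.2]
opening: 0.001
grip_force: 0.0
```

Run:
```python
from h import *
from cell import state
d=np.load("pr.npz");s=state();v=s["eef_pos"][:2]-d["O"]
print(v@d["ex"],v@d["ey"],s["eef_pos"],s["ft_force"])
for a in np.arange(1.2,-.01,-.1):
    print(round(a,1),(65-115*np.cos(a)+5*np.sin(a)+10).round(1),(51.5+115*np.sin(a)+5*np.cos(a)).round(1))
```

```text
86.12993026728284 65.02594843588685 [ 650.13020889 -176.26877469  161.10324588] [ 0.0031957  -1.18687965  1.15609689]
1.2 38.0 160.5
1.1 27.3 156.3
1.0 17.1 151.0
0.9 7.4 144.7
0.8 -1.5 137.5
0.7 -9.7 129.4
0.6 -17.1 120.6
0.5 -23.5 111.0
0.4 -29.0 100.9
0.3 -33.4 90.3
0.2 -36.7 79.2
0.1 -38.9 68.0
-0.0 -40.0 56.5
```

>>> drive_tool([
  {"jaw": 0,"travel": [-0.013,0,0],"twist": 0},
  {"jaw": 0,"travel": [-0.024,0,0],"twist": 0},
  {"jaw": 0,"travel": [-0.032,0,0.002],"twist": 0},
  {"jaw": 0,"travel": [-0.038,0,0.005],"twist": 0},
  {"jaw": 0,"travel": [-0.048,0,0.01],"twist": 0},
  {"jaw": 0,"travel": [-0.058,0,0.016],"twist": 0},
  {"jaw": 0,"travel": [-0.067,0,0.023],"twist": 0},
  {"jaw": 0,"travel": [-0.075,0,0.032],"twist": 0},
])

```text
t: 2.62
eef_pos: [576.7, -189.7, 130.8]
tcp_rot: [3.14, -0.002, 0.175]
ft_force: [0.7, 0.3, 2.8]
opening: 0.003
grip_force: 0.7
```

>>> drive_tool([
  {"jaw": 0,"travel": [-0.007,0,0.009],"twist": 0},
  {"jaw": 0,"travel": [-0.013,0,0.018],"twist": 0},
  {"jaw": 0,"travel": [-0.019,0,0.028],"twist": 0},
  {"jaw": 0,"travel": [-0.023,0,0.039],"twist": 0},
  {"jaw": 0,"travel": [-0.027,0,0.05],"twist": 0},
  {"jaw": 0,"travel": [-0.029,0,0.058],"twist": 0},
  {"jaw": 0,"travel": [-0.03,0,0.065],"twist": 0},
  {"jaw": 0,"travel": [-0.03,0,0.069],"twist": 0},
])

```text
t: 3.28
eef_pos: [546.9, -194.6, 60.2]
tcp_rot: [3.142, 0.0, 0.175]
ft_force: [-0.8, 0.1, 0.4]
opening: 0.005
grip_force: 0.4
```

>>> drive_tool([
  {"jaw": 0,"travel": [0,0,0.002],"twist": 0},
  {"jaw": 0,"travel": [0,0,0.003],"twist": 0},
  {"jaw": 0,"travel": [0,0,0.004],"twist": 0},
  {"jaw": 0,"travel": [0,0,0.005],"twist": 0},
  {"jaw": 0,"travel": [0,0,0.005],"twist": 0},
])

```text
t: 3.7
eef_pos: [547.6, -194.5, 55.8]
tcp_rot: [3.141, -0.001, 0.175]
ft_force: [2.7, 1.0, -0.8]
opening: 0.004
grip_force: 1.7
```

Run:
```python
from h import *
import cv2
c=read_camera("scene");cv2.imwrite("pics/c.png",cv2.resize(c["frame"][130:270,190:370,::-1],(720,560),interpolation=cv2.INTER_CUBIC))
```

```text
(no output)
```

View pics/c.png

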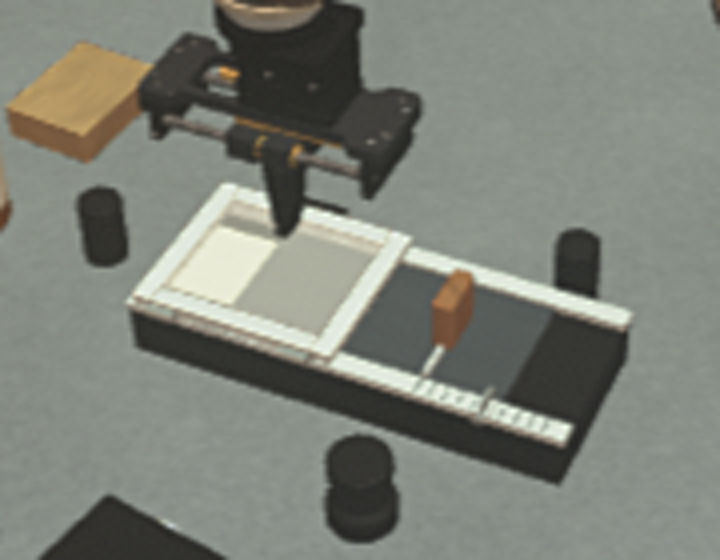

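The cover is down and looks shut, with the handle and pointer still home. I'll press a bit lower and watch the force to confirm it is on its stop.

>>> drive_tool([
  {"jaw": 0,"travel": [0,0,0.001],"twist": 0},
  {"jaw": 0,"travel": [0,0,0.002],"twist": 0},
  {"jaw": 0,"travel": [0,0,0.003],"twist": 0},
  {"jaw": 0,"travel": [0,0,0.003],"twist": 0},
  {"jaw": 0,"travel": [0,0,0.003],"twist": 0},
])

```text
t: 4.17
eef_pos: [547.7, -194.5, 55.5]
tcp_rot: [3.14, -0.002, 0.175]
ft_force: [-5.5, 3.9, 31.2]
opening: 0.004
grip_force: 17.4
```

The stop is firm at 31 N, so the cover is shut. Now I lift and move above the handle with the jaw half open.

>>> drive_tool([
  {"jaw": 0,"travel": [0,0,-0.035],"twist": 0},
  {"jaw": 0.5,"travel": [0,0,-0.073],"twist": 0},
  {"jaw": 0.5,"travel": [0.012,-0.04,-0.073],"twist": 0},
  {"jaw": 0.5,"travel": [0.022,-0.08,-0.073],"twist": 0},
  {"jaw": 0.5,"travel": [0.032,-0.115,-0.073],"twist": 0},
  {"jaw": 0.5,"travel": [0.039,-0.142,-0.073],"twist": 0},
  {"jaw": 0.5,"travel": [0.039,-0.142,-0.073],"twist": 0},
  {"jaw": 0.5,"travel": [0.039,-0.142,-0.073],"twist": 0},
])

```text
t: 4.83
eef_pos: [560.7, -46.5, 125.7]
tcp_rot: [3.141, 0.0, 0.178]
ft_force: [0.2, 0.5, -0.1]
opening: 0.44
grip_force: 0.0
```

Run:
```python
from h import *
from cell import state
import cv2
d=np.load("pr.npz");s=state();v=s["eef_pos"][:2]-d["O"]
print(v@d["ex"],v@d["ey"],s["eef_pos"],s["ft_force"],s["tcp_rot"])
c=read_camera("scene");cv2.imwrite("pics/d.png",cv2.resize(c["frame"][130:270,190:370,::-1],(720,560),interpolation=cv2.INTER_CUBIC))
```

```text
-57.12924079386178 -0.6579122309426383 [560.7299611  -46.47988711 125.7472462 ] [ 0.21440199  0.51264618 -0.13510254] [3.14142672e+00 9.97819044e-05 1.77508558e-01]
```

View pics/d.png

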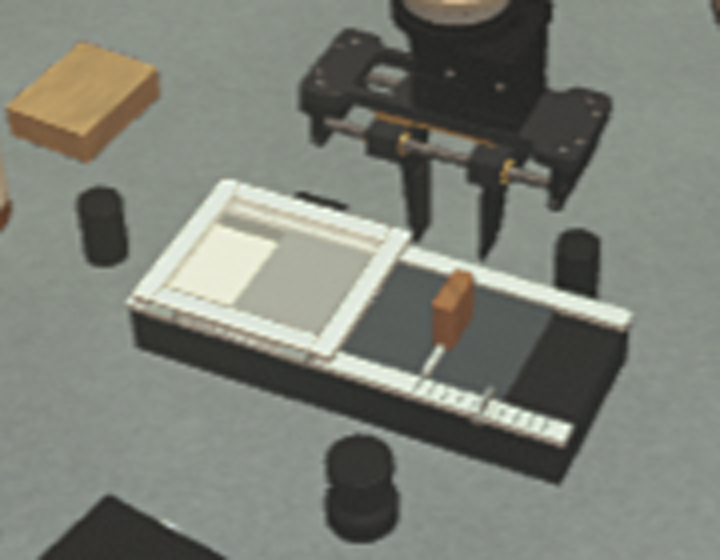

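The cover stays shut, with its free-edge tab at (320,200). The gripper straddles the handle at (452,308). Next I descend and grip.

>>> drive_tool([
  {"jaw": 0.5,"travel": [0,0.001,0.03],"twist": 0},
  {"jaw": 0.5,"travel": [0,0.001,0.055],"twist": 0},
  {"jaw": 0.5,"travel": [0,0.001,0.07],"twist": 0},
  {"jaw": 0.5,"travel": [0,0.001,0.076],"twist": 0},
  {"jaw": 0.5,"travel": [0,0.001,0.076],"twist": 0},
  {"jaw": 0,"travel": [0,0.001,0.076],"twist": 0},
  {"jaw": 0,"travel": [0,0.001,0.076],"twist": 0},
  {"jaw": 0,"travel": [0,0.001,0.076],"twist": 0},
])

```text
t: 5.55
eef_pos: [561.5, -49.1, 50.7]
tcp_rot: [3.141, -0.002, 0.174]
ft_force: [-0.1, -0.2, 0.4]
opening: 0.344
grip_force: 0.0
```

>>> drive_tool([
  {"jaw": 0,"travel": [0,0,0],"twist": 0},
  {"jaw": 0,"travel": [0,0,0],"twist": 0},
  {"jaw": 0,"travel": [0,0,0],"twist": 0},
])

```text
t: 5.8
eef_pos: [560.9, -47.1, 50.2]
tcp_rot: [-3.139, -0.001, 0.173]
ft_force: [-2.4, 10.2, 4.5]
opening: 0.167
grip_force: 30.0
```

```bash
cat > p.py <<'E'
from h import *
from cell import state
d=np.load("pr.npz");s=state();v=s["eef_pos"][:2]-d["O"]
print(v@d["ex"],v@d["ey"],s["eef_pos"],s["ft_force"],s["tcp_rot"],s["opening"],s["grip_force"])
E
python3 p.py
```

```text
-56.49669254473085 -0.6353105305419134 [560.86128519 -47.09906569  50.23591022] [-2.42427673 10.20181419  4.51351089] [-3.13937508e+00 -5.73072470e-04  1.73237332e-01] 0.16680259532660707 30.01959353685379
```

>>> drive_tool([
  {"jaw": 0,"travel": [0,-0.006,0],"twist": 0},
  {"jaw": 0,"travel": [0,-0.013,0],"twist": 0},
  {"jaw": 0,"travel": [0,-0.02,0],"twist": 0},
  {"jaw": 0,"travel": [0,-0.027,0],"twist": 0},
  {"jaw": 0,"travel": [0,-0.034,0],"twist": 0},
  {"jaw": 0,"travel": [0,-0.04,0],"twist": 0},
  {"jaw": 0,"travel": [0,-0.043,0],"twist": 0},
  {"jaw": 0,"travel": [0,-0.043,0],"twist": 0},
])

```text
t: 6.47
eef_pos: [554.0, -6.2, 50.2]
tcp_rot: [3.141, -0.002, 0.175]
ft_force: [0.6, -5.8, 5.6]
opening: 0.168
grip_force: 30.0
```

```bash
python3 p.py
python3 - <<'E'
from h import *
import cv2
c=read_camera("scene");f=c["frame"][:,:,::-1]
cv2.imwrite("pics/e.png",cv2.resize(f[200:245,280:340],(800,600),interpolation=cv2.INTER_CUBIC))
E
```

```text
-97.93957088667767 -0.34261466451997447 [554.00421999  -6.22635483  50.216176  ] [ 0.57413229 -5.81256106  5.58549888] [ 3.14053974e+00 -1.65326338e-03  1.74823993e-01] 0.16801856141595567 30.040728449821472
```

View pics/e.png

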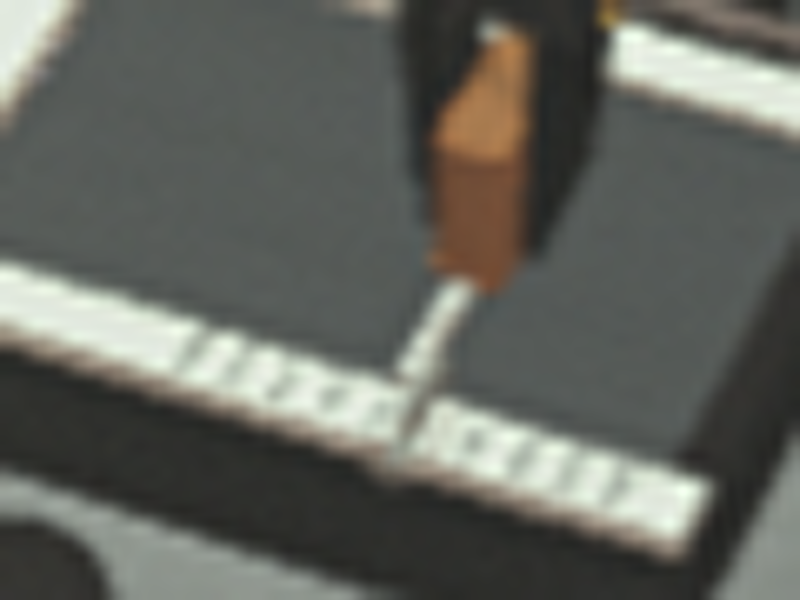

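The pointer bar runs from (462,285) to its tip at about (405,372) in the crop. The rib is right beside it, from about (428,365) to (400,455). I'll turn these into printer x.

Run:
```python
from h import *
c=read_camera("scene");d=np.load("pr.npz");O,ex,ey=d["O"],d["ex"],d["ey"]
u=lambda p:(280+(p[0]+.5)/13.333-.5,200+(p[1]+.5)/13.333-.5)
def P(p,z):
    v=ray(c,u(p),z)[:2]-O;return (v@ex).round(1),(v@ey).round(1)
for p in((462,285),(432,330),(405,372)):print("ptr",P(p,46.5))
for p,z in(((430,365),59),((415,410),59),((400,455),46),((390,475),40)):print("rib",P(p,z))
for x in(-97,-100,-103,-106):
    print(x,[((px(c,np.r_[O+ex*x+ey*y,z])+.5-[280,200])*13.333-.5).round().tolist() for y,z in((20,46.5),(48,46.5),(50,59),(65,59),(50,46),(65,46))])
# profile of old picture too: rib column
```

```text
ptr (np.float64(-97.1), np.float64(20.8))
ptr (np.float64(-96.4), np.float64(34.6))
ptr (np.float64(-96.0), np.float64(47.3))
rib (np.float64(-104.2), np.float64(54.7))
rib (np.float64(-106.1), np.float64(66.9))
rib (np.float64(-103.5), np.float64(67.7))
rib (np.float64(-101.6), np.float64(68.1))
-97 [[463.0, 282.0], [408.0, 376.0], [405.0, 338.0], [375.0, 390.0], [404.0, 384.0], [374.0, 436.0]]
-100 [[477.0, 286.0], [423.0, 380.0], [419.0, 343.0], [389.0, 394.0], [419.0, 389.0], [389.0, 441.0]]
-103 [[491.0, 291.0], [437.0, 385.0], [434.0, 347.0], [404.0, 399.0], [433.0, 393.0], [403.0, 445.0]]
-106 [[505.0, 295.0], [451.0, 389.0], [448.0, 351.0], [418.0, 403.0], [447.0, 398.0], [417.0, 449.0]]
```

Remaining pull is about 7 mm (pointer −96.4, rib about −103.5).

>>> drive_tool([
  {"jaw": 0,"travel": [0,-0.003,0],"twist": 0},
  {"jaw": 0,"travel": [0,-0.006,0],"twist": 0},
  {"jaw": 0,"travel": [0,-0.007,0],"twist": 0},
  {"jaw": 0,"travel": [0,-0.007,0],"twist": 0},
  {"jaw": 0,"travel": [0,-0.007,0],"twist": 0},
])

```text
t: 6.98
eef_pos: [552.9, 0.1, 50.2]
tcp_rot: [3.14, -0.002, 0.174]
ft_force: [0.9, -5.8, 4.9]
opening: 0.168
grip_force: 30.0
```

```bash
python3 p.py
python3 - <<'E'
from h import *
import cv2
f=np.mean([read_camera("scene")["frame"] for _ in range(4)],0).astype(np.uint8)[:,:,::-1]
g=np.mean([read_camera("top")["frame"] for _ in range(4)],0).astype(np.uint8)[:,:,::-1]
a=cv2.resize(f[212:242,295:325],(400,400),interpolation=cv2.INTER_CUBIC)
b=cv2.resize(g[170:200,300:330],(400,400),interpolation=cv2.INTER_CUBIC)
cv2.imwrite("pics/f.png",np.hstack([a,b]))
E
```

```text
-104.39438290022605 -0.29593934718936127 [5.52937289e+02 1.39839922e-01 5.02038042e+01] [ 0.88052293 -5.79088804  4.89144325] [ 3.14046412e+00 -1.78605195e-03  1.74343733e-01] 0.16821060939300064 30.035211145877838
```

View pics/f.png

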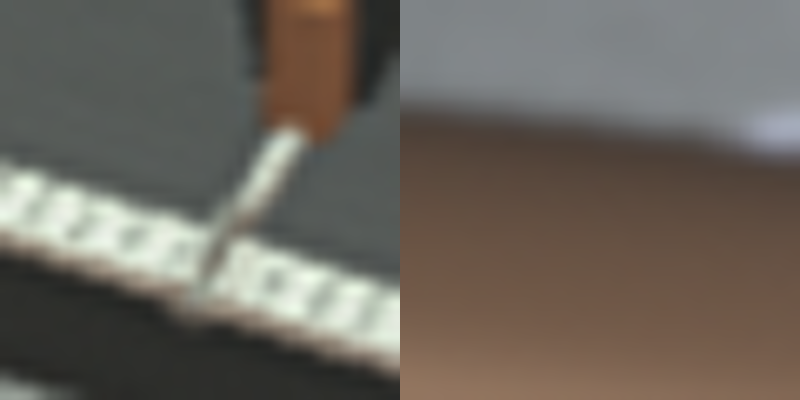

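In the left crop, the pointer bar starts at (290,130), and extended down it meets the rib's foot at (200,290) to within about 1 mm. The arm hides the top view. I'll pull a final 1 mm, let it settle and hand in.

>>> drive_tool([
  {"jaw": 0,"travel": [0,-0.001,0],"twist": 0},
  {"jaw": 0,"travel": [0,-0.001,0],"twist": 0},
  {"jaw": 0,"travel": [0,-0.001,0],"twist": 0},
  {"jaw": 0,"travel": [0,-0.001,0],"twist": 0},
  {"jaw": 0,"travel": [0,-0.001,0],"twist": 0},
  {"jaw": 0,"travel": [0,-0.001,0],"twist": 0},
])

```text
t: 7.88
eef_pos: [552.8, 1.0, 50.2]
tcp_rot: [3.14, -0.002, 0.174]
ft_force: [1.4, -6.7, 5.8]
opening: 0.17
grip_force: 30.0
```

```bash
python3 p.py; python3 -c "
from cell import job_done
print(job_done())"
```

```text
-105.3189669339404 -0.30418305069574597 [552.7697568    1.0491564   50.19674888] [ 1.38320362 -6.72160811  5.79208777] [ 3.14045583e+00 -1.78129447e-03  1.74255140e-01] 0.1696737884965907 30.033892393112183
the job is handed in; nothing more can be done
None
```

I handed the job in at about 8 s with the cover shut and the slide still gripped, its pointer lined up with the index clip to within about 1–2 mm by camera; the hand-in returned no verdict.

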